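# Find the push-light with the stiff switch

## Robot

A 7-joint arm with a two-finger parallel gripper is mounted at the origin on the work surface. World frame = base frame: x ahead of the robot, y to its left, z up, the work surface at z = 0. Lengths are in m, angles in rad, forces in N, time in s.
With the tool pointing down it reaches from about 0.35 to 0.9 m from the base axis. Payload 19.9 kg.
Tool frame: the origin (TCP) lies midway between the tips of the shut fingers; the grasp point (between the pads) lies env.grip_point_offset behind it (env.grip_point_offset is the distance from the TCP to the grasp point, in m); z points along the fingers, y is the line along which they close (so a half turn about z gives the same grasp; the last joint's range is limited). The gripper opens to 94 mm and grips with 3 to 60 N. Pads are 16 mm wide; open, the fingers measure 119 mm over their backs; the gripper's body (75 mm by 177 mm) begins 78 mm behind the grasp point.
Start: joints at [1.077, 0.417, -0.01, 1.614, 0.005, 1.111, -0.053], TCP at [0.273, -0.562, 0.205] pointing down, gripper open.
Joint ranges: [-2.81, 2.81], [-0.39, 2.02], [-1.27, 1.25], [0.06, 2.57], [-1.19, 4.33], [0.19, 2], [-2.82, 2.82]. Speed limits (rad/s): [1.89, 1.89, 2.39, 2.39, 3.01, 3.01, 3.01].

## Interface

Orientations are given as a unit quaternion [x, y, z, w].
In Python, from cell import status, vision, env, look_for gives the robot as it stands.
- The arm moves only by the tool carry_out, never from a script. Its argument "targets" is a list of rows, each a list of 4 numbers: the shift along the tool's x, y, z in m, then the turn about the tool's z in rad. A call has 1 to 10 rows; each row shifts and turns the commanded pose from where the row before left it, along the tool's axes as they then stand; what a row does not reach is not made up. A row lasts 1/8 s, in which the tool goes at most 62.5 mm and 10.7 degrees, less where a joint would pass 70% of its speed; a pose out of reach is approached as far as the arm can. A call is refused whole if a number of a shift passes 0.0625 or a number of a turn 0.188, either way. A call with a gripper value outside its range is refused whole. "claw" is the opening, from 0 (shut) to 1 (fully open), set as the call begins (left out, the last holds). The fingers move at their own pace and stop on an object; "newtons" is the grip in N (left out, the last holds). Time passes only in rows, so rows that do not move let the fingers close. It gives the time, the measured TCP pose, the force, the opening and the grip force at its end, in the units of the state.
- status.read_state(): the state, without advancing time (a new reading comes with each control period).
- vision.camera(name): name is "scene" or "top" or "wrist"; returns the picture (384x512x3 uint8, red, green, blue); there is no depth.
- vision.camera_model(name): a dict with "vertical_fov" (degrees; the focal length in pixels is half the picture's height over the tangent of half this angle, whatever the lens; pixels are square), "cx", "cy" (the principal point, pixels), "world_to_cam" (4x4, takes a point from world to camera coordinates); the wrist camera has in their place "T_tool_cam" (4x4, takes a point from camera to tool coordinates, whose origin is the TCP and whose axes are the flange's). Camera axes: x right, y down, z forward; pixel columns grow to the right and rows downward; lengths in m; the calibration is good to about 2 mm. A picture is of the moment at which its call begins: read the wrist's pose just before it. camera_model takes no time and is no camera call.
- env.hand_in(): hands the job in; it is judged then, once.
Trained networks look in the newest picture that a camera, given by its name, has taken for a name from the list of things; names that differ only in an ending like _2 or _b are one class to them, and where a whole thing is asked for, a point or a joint stands for the part that bears it (a point fixed in the world has none). Each returns a list of dicts, best first, with "score" (0 to 1); they miss things now and then, are a little off and sometimes report something else, mostly with a low value. They report only what shows in the picture. A call takes as long as a camera call. They do not tell look-alikes from the thing itself.
- look_for(camera, name): "rect" ([left, top, right, bottom] in pixels, round what is visible of it).
The state is a dict: "t": time; "joint_positions": joint angles; "joint_velocities": joint speeds; "joint_efforts": joint torques, N m; "tcp_pos": TCP position; "eef_rot": TCP orientation; "force": force on the tool from outside, world axes, zero at the start; "wrist_torque": the same for the moment, N m; "grip_width": finger opening in m; "finger_force": force on a finger pad.
Only numpy, scipy, OpenCV 4.12 (cv2) and the standard library are available. Lean on these libraries where they do the work, as an engineer would, in place of code of your own. Each camera call takes 0.05 s, during which the arm holds its last target. There are 200 camera calls.

## Task

Get the three push-lights ready for the power cut: push their buttons gently until they click and stay down, leaving the good lights standing where they are. One of the three has a stiff switch that does not give under a gentle push: do not force it (no more than 14 newtons on any button), but set that light down upright in the red pencil box, beside the pencils, without dropping it or disturbing the other things on the desk.

Things in the scene. Friction and masses are not known exactly. Their poses are not given: they have to be found in the camera images.
- light_1_center (a point): Centre (18 mm above its underside) of a loose battery push-light standing on the desk: upright white plastic disc 52 mm across, 36 mm high, about 190 g, with a grey push button 34 mm across on top. z is its axis, up. The three lights look exactly alike; any one of them, regardless of name or place, has the stiff switch.
- button_1_top (a point): Centre of the flat top of light_1's button: 17 mm above the light's top face (53 mm above the desk) when up, about 8 mm above it once clicked down. A stiff button starts to move at 2 to 3 N, gains about 4 N per mm, passes 14 N at about 3 mm, never clicks and comes back up. 6 to 8 N is enough to tell.
- button_1 (a joint): Travel of light_1's button, m: 0 up, about 0.009 clicked down. A good button's resistance rises to about 4 N at 2 to 3 mm, then falls to nothing; by 6 mm it snaps down and stays, on a springy stop (about 4 N per mm) which a finger that follows it meets. More than 14 N damages any button.
- light_2_center (a point): Centre (18 mm above its underside) of a loose battery push-light standing on the desk: upright white plastic disc 52 mm across, 36 mm high, about 190 g, with a grey push button 34 mm across on top. z is its axis, up. The three lights look exactly alike; any one of them, regardless of name or place, has the stiff switch.
- button_2_top (a point): Centre of the flat top of light_2's button: 17 mm above the light's top face (53 mm above the desk) when up, about 8 mm above it once clicked down. A stiff button starts to move at 2 to 3 N, gains about 4 N per mm, passes 14 N at about 3 mm, never clicks and comes back up. 6 to 8 N is enough to tell.
- button_2 (a joint): Travel of light_2's button, m: 0 up, about 0.009 clicked down. A good button's resistance rises to about 4 N at 2 to 3 mm, then falls to nothing; by 6 mm it snaps down and stays, on a springy stop (about 4 N per mm) which a finger that follows it meets. More than 14 N damages any button.
- light_3_center (a point): Centre (18 mm above its underside) of a loose battery push-light standing on the desk: upright white plastic disc 52 mm across, 36 mm high, about 190 g, with a grey push button 34 mm across on top. z is its axis, up. The three lights look exactly alike; any one of them, regardless of name or place, has the stiff switch.
- button_3_top (a point): Centre of the flat top of light_3's button: 17 mm above the light's top face (53 mm above the desk) when up, about 8 mm above it once clicked down. A stiff button starts to move at 2 to 3 N, gains about 4 N per mm, passes 14 N at about 3 mm, never clicks and comes back up. 6 to 8 N is enough to tell.
- button_3 (a joint): Travel of light_3's button, m: 0 up, about 0.009 clicked down. A good button's resistance rises to about 4 N at 2 to 3 mm, then falls to nothing; by 6 mm it snaps down and stays, on a springy stop (about 4 N per mm) which a finger that follows it meets. More than 14 N damages any button.
- box_floor (a point): Point 2 mm above the inner floor of an open red pencil box fixed to the desk, 105 x 220 x 32 mm, walls and floor 3 mm (floor 3 mm above the desk): middle of its free floor, which reaches 40 mm each way in x, 105 mm in y. x across, y along the long side, z up. Two pencils, 8 mm thick, lie along the +x wall.
- bowl: White ceramic bowl of crayons, 112 mm across, 60 mm high with the crayons; origin at the centre of its underside. Bystander.
- jar: Small closed glass jar, 54 mm across, 70 mm high; origin at the centre of its underside. Bystander.
- sharpener: Yellow plastic sharpener, 45 x 60 x 50 mm; origin at the centre of its underside. Bystander.
Mind the look-alikes: they are no part of the job. Leave any blue look-alike of the part that bears light_2_center alone.

How it is judged:
On the way, in this order (a step that is already met when the one before it is completed fails the run):
1. a first button has clicked and stays down (value of joint any of button_1, button_2, button_3 above 0.0075 m), for 0.2 s.
2. two buttons are clicked down ((value of joint each of button_1, button_2 above 0.0075 m or value of joint each of button_1, button_3 above 0.0075 m or value of joint each of button_2, button_3 above 0.0075 m)), for 0.2 s.
At the end, for the whole second after the job is handed in: Two lights have their buttons clicked down (over 7.5 mm) and stand upright within 30 mm of where they were; the third, its button up, stands upright (within 0.15 rad) at rest on the floor of the pencil box, its centre within 30 mm across and 90 mm along of the box_floor point (((value of joint button_1 below 0.003 m and x of light_1_center in the frame of box_floor between -0.03 and 0.03 m and y of light_1_center in the frame of box_floor between -0.09 and 0.09 m and z of light_1_center in the frame of box_floor between 0.01 and 0.024 m and angle between each of light_1_center, light_2_center, light_3_center's own z axis and vertical below 0.15 rad and linear speed of each of light_1, light_2, light_3 below 0.02 m/s and value of joint each of button_2, button_3 above 0.0075 m and distance of each of light_2_center, light_3_center from where it was at the start of the episode below 0.03 m) or (value of joint button_2 below 0.003 m and x of light_2_center in the frame of box_floor between -0.03 and 0.03 m and y of light_2_center in the frame of box_floor between -0.09 and 0.09 m and z of light_2_center in the frame of box_floor between 0.01 and 0.024 m and angle between each of light_2_center, light_1_center, light_3_center's own z axis and vertical below 0.15 rad and linear speed of each of light_2, light_1, light_3 below 0.02 m/s and value of joint each of button_1, button_3 above 0.0075 m and distance of each of light_1_center, light_3_center from where it was at the start of the episode below 0.03 m) or (value of joint button_3 below 0.003 m and x of light_3_center in the frame of box_floor between -0.03 and 0.03 m and y of light_3_center in the frame of box_floor between -0.09 and 0.09 m and z of light_3_center in the frame of box_floor between 0.01 and 0.024 m and angle between each of light_3_center, light_1_center, light_2_center's own z axis and vertical below 0.15 rad and linear speed of each of light_3, light_1, light_2 below 0.02 m/s and value of joint each of button_1, button_2 above 0.0075 m and distance of each of light_1_center, light_2_center from where it was at the start of the episode below 0.03 m))); the robot touches nothing.
It fails at once if a button is pushed with more than 14 N (contact force between any of the fingers, the arm and button_1 above 14 N or contact force between any of the fingers, the arm and button_2 above 14 N or contact force between any of the fingers, the arm and button_3 above 14 N).
It fails at once if a light is tipped over (angle between any of light_1_center, light_2_center, light_3_center's own z axis and vertical above 0.6 rad).
It fails at once if a light is dropped: falls free faster than 0.8 m/s (over 30 mm) ((linear speed of light_1 above 0.8 m/s and contact force between the fingers and light_1 below 0.1 N) or (linear speed of light_2 above 0.8 m/s and contact force between the fingers and light_2 below 0.1 N) or (linear speed of light_3 above 0.8 m/s and contact force between the fingers and light_3 below 0.1 N)).
It fails at once if the bowl, jar or sharpener is moved more than 20 mm (distance of any of bowl, jar, sharpener from where it was at the start of the episode above 0.02 m).
It also fails if it takes over 58 s, if anything falls off the work surface, if the arm or the gripper's body presses on something with over 40 N, if the wrist force passes 120 N, or if a joint passes its speed limit or range.

## Working session

There is one attempt and no reset: what is moved stays moved. The work goes in short steps, Python scripts to look and compute and a tool call to move; the robot and the scene stay as the last step left them, time stands still between calls to the robot, and variables do not carry over. Pictures are saved under pics/ and viewed, at most 10 in all, crops included, and the job is handed in when it is done.

Besides the shell and the picture viewer there is one more tool, called after "Emit:" by a JSON object that holds its "method" and its "body". carry_out: Moves the arm, as the interface text tells. Its arguments: {"type":"object","properties":{"targets":{"type":"array"},"claw":{"type":"number"},"newtons":{"type":"number"}},"required":["targets"]}

```bash
mkdir -p pics; ls; python3 - <<'E'
from cell import status, vision, env, look_for
import cv2,numpy as np
s=status.read_state();print(s['t'],s['tcp_pos'],s['eef_rot'],s['force'],s['grip_width'],env.grip_point_offset)
for c in ['scene','top']:
    im=vision.camera(c);cv2.imwrite(f'pics/{c}0.png',im[:,:,::-1])
    print(c,{k:np.round(v,4).tolist() for k,v in vision.camera_model(c).items()})
    for n in ['light_1_center','button_1_top','bowl','jar','sharpener']:
        print(n,[(np.round(d['rect']).tolist(),round(d['score'],2)) for d in look_for(c,n)])
print({k:np.round(v,4).tolist() for k,v in vision.camera_model('wrist').items()})
E
```

```text
pics
0.0 [ 0.27321079 -0.56169307  0.20482856] [ 9.74488595e-01  2.24436148e-01 -1.85532009e-04 -6.00074807e-04] [-0.57255007  0.58052962 -0.21453342] 0.09409229322091811 0.0188
scene {'vertical_fov': 53.3295, 'cx': 259.0971, 'cy': 197.8883, 'world_to_cam': [[-0.7358, 0.6771, -0.0119, 0.4198], [0.5604, 0.599, -0.572, -0.2825], [-0.3801, -0.4275, -0.8202, 1.1365], [0.0, 0.0, 0.0, 1.0]]}
light_1_center [([242.0, 223.0, 265.0, 253.0], 0.97)]
button_1_top [([172.0, 256.0, 212.0, 293.0], 0.74), ([245.0, 224.0, 261.0, 240.0], 0.63)]
bowl [([264.0, 306.0, 325.0, 369.0], 0.56)]
jar [([253.0, 107.0, 273.0, 138.0], 0.96)]
sharpener [([172.0, 255.0, 210.0, 291.0], 0.79)]
top {'vertical_fov': 49.0782, 'cx': 258.9828, 'cy': 190.8747, 'world_to_cam': [[-0.0228, -0.9996, -0.0139, 0.0275], [-0.9833, 0.0249, -0.1803, 0.579], [0.1806, 0.0096, -0.9835, 0.9445], [0.0, 0.0, 0.0, 1.0]]}
light_1_center [([233.0, 164.0, 256.0, 182.0], 0.95), ([239.0, 94.0, 266.0, 127.0], 0.56)]
button_1_top [([237.0, 165.0, 251.0, 178.0], 0.57)]
bowl [([136.0, 118.0, 178.0, 158.0], 0.65)]
jar [([338.0, 263.0, 367.0, 288.0], 0.57)]
sharpener [([239.0, 96.0, 269.0, 127.0], 0.76)]
{'vertical_fov': 63.2884, 'cx': 250.312, 'cy': 188.0237, 'T_tool_cam': [[0.0006, -0.9686, -0.2484, 0.0722], [1.0, 0.0004, 0.0008, -0.0], [-0.0007, -0.2484, 0.9686, -0.179], [0.0, 0.0, 0.0, 1.0]]}
```

View pics/scene0.png

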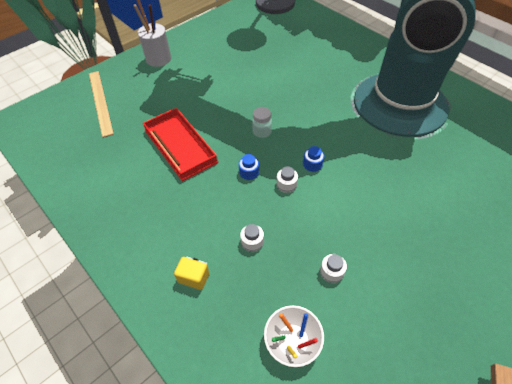

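View pics/top0.png

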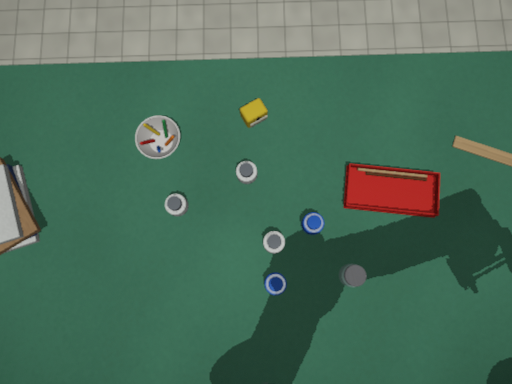

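The white lights with grey buttons are at top-view (246,171), (175,204) and (274,242). In the scene view they are (252,237), (334,267) and (287,179). The blue look-alikes at top (313,223) and (275,284) are to be left alone. The box centre is at top (392,190), the bowl at (158,137), the sharpener at (254,112) and the jar at (354,275).

```bash
cat > h.py <<'E'
import numpy as np,cv2
from cell import status,vision,env,look_for
def K(m,h=384):
    f=h/2/np.tan(np.radians(m['vertical_fov']/2));return f,m['cx'],m['cy']
def ray(c,px,s=None):
    m=vision.camera_model(c);f,cx,cy=K(m)
    d=np.array([(px[0]-cx)/f,(px[1]-cy)/f,1.])
    if c=='wrist':
        T=np.eye(4)
        from scipy.spatial.transform import Rotation as R
        T[:3,:3]=R.from_quat(s['eef_rot']).as_matrix();T[:3,3]=s['tcp_pos'];T=T@m['T_tool_cam']
    else:T=np.linalg.inv(m['world_to_cam'])
    return T[:3,3],T[:3,:3]@d
def at(c,px,z,s=None):
    o,d=ray(c,px,s);return o+d*(z-o[2])/d[2]
def shift(s,p):
    from scipy.spatial.transform import Rotation as R
    return R.from_quat(s['eef_rot']).as_matrix().T@(np.array(p)-s['tcp_pos'])
E
python3 - <<'E'
from h import *
np.set_printoptions(precision=4,suppress=True)
for n,t,s in [('A',(246,170.5),(251.5,232)),('B',(175,203.5),(335,262)),('C',(274,242),(287.5,173.5))]:
    print(n,at('top',t,.053),at('scene',s,.053))
for n,t,z in [('blue1',(314,223),.053),('blue2',(276,284),.053),('jar',(354,275),.07),('bowl',(158,137),.06),('sharp',(254,112),.05)]: print(n,at('top',t,z))
im=vision.camera('top');hsv=cv2.cvtColor(im,cv2.COLOR_RGB2HSV)
m=((hsv[...,0]<6)|(hsv[...,0]>174))&(hsv[...,1]>180)&(hsv[...,2]>60);m=m.astype('uint8');m[:,:330]=0
m=cv2.morphologyEx(m,cv2.MORPH_OPEN,np.ones((3,3)))
y,x=np.nonzero(m);r=cv2.minAreaRect(np.c_[x,y].astype('f4'));print(r)
for p in cv2.boxPoints(r):print(p,at('top',p,.032))
E
```

```text
A [0.6298 0.0435 0.053 ] [0.6374 0.0494 0.053 ]
B [0.5541 0.2128 0.053 ] [0.5591 0.2193 0.053 ]
C [ 0.4581 -0.0185  0.053 ] [ 0.4658 -0.0117  0.053 ]
blue1 [ 0.5   -0.113  0.053]
blue2 [ 0.3629 -0.0202  0.053 ]
jar [ 0.3793 -0.195   0.07  ]
bowl [0.7168 0.2548 0.06  ]
sharp [0.7778 0.0214 0.05  ]
((392.0958557128906, 190.060791015625), (95.38226318359375, 44.97056198120117), 5.8263421058654785)
[342.3685 207.5886] [ 0.5375 -0.1852  0.032 ]
[346.9337 162.8504] [ 0.6475 -0.2027  0.032 ]
[441.8232 172.533 ] [ 0.6173 -0.4308  0.032 ]
[437.2581 217.2712] [ 0.5087 -0.409   0.032 ]
```

Emit:
{"method": "carry_out", "body": {"targets": [[0.03, -0.03, 0, 0], [0.042, -0.042, 0, 0], [0.042, -0.042, 0, 0], [0.042, -0.042, 0, 0], [0.042, -0.042, 0, 0], [0.042, -0.042, 0, 0], [0.042, -0.042, 0, 0], [0.042, -0.042, 0, 0], [0.042, -0.042, 0, 0], [0.04, -0.04, 0, 0]], "claw": 0, "newtons": 20}}

```text
t: 1.9
tcp_pos: [0.4613, -0.0174, 0.2058]
eef_rot: [0.974, 0.225, 0.0, 0.0]
force: [0.4, -0.5, -0.1]
grip_width: 0.0006
finger_force: 0.0
```

Emit:
{"method": "carry_out", "body": {"targets": [[0, 0, 0, 0.15], [0, 0, 0, 0.15], [0, 0, 0, 0.15], [0, 0, 0, 0.135], [0, 0, 0, 0], [0, 0, 0, 0]]}}

```text
t: 2.65
tcp_pos: [0.4609, -0.0192, 0.2055]
eef_rot: [0.998, -0.064, 0.0, -0.0]
force: [-0.5, -0.3, -0.1]
grip_width: 0.0004
finger_force: 0.0
```

```bash
python3 - <<'E'
from h import *
np.set_printoptions(precision=4,suppress=True)
s=status.read_state();print(s['t'],s['tcp_pos'],s['eef_rot'],s['force'],s['grip_width'])
im=vision.camera('wrist');cv2.imwrite('pics/w1.png',im[:,:,::-1])
for n in ['light_1_center','button_1_top']:
    for d in look_for('wrist',n):
        r=d['rect'];c=((r[0]+r[2])/2,(r[1]+r[3])/2);print(n,np.round(r),d['score'],at('wrist',c,.053,s))
E
```

```text
2.65 [ 0.4609 -0.0192  0.2055] [ 0.9979 -0.0644  0.     -0.    ] [-0.4848 -0.2809 -0.1418] 0.00035484587848971853
light_1_center [141.   0. 197.  51.] 0.77 [0.6198 0.0399 0.053 ]
button_1_top [145.   0. 181.  32.] 0.62 [0.6283 0.0438 0.053 ]
```

View pics/w1.png

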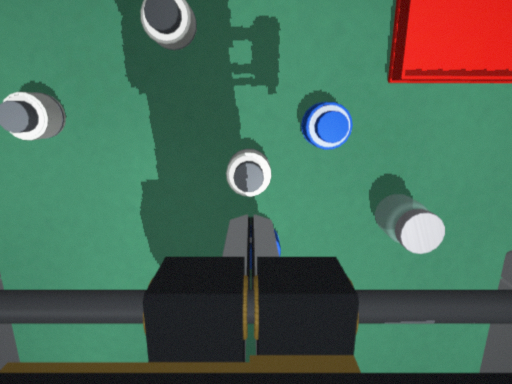

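The wrist view shows light C, white with a grey button, at about (248,177), just ahead of the fingertips. Lights A and B are at the upper left, blue is at (332,126) and the jar is at the right. I'll segment it to get its position.

```bash
cat >> h.py <<'E'
def btn(im,c,r=32):
    """grey button + white ring blob centres near pixel c"""
    h=cv2.cvtColor(im,cv2.COLOR_RGB2HSV);k=np.zeros(h.shape[:2],'uint8');cv2.circle(k,(int(c[0]),int(c[1])),r,1,-1)
    g=((h[...,1]<70)&(k>0)&(h[...,2]>40)).astype('uint8')
    n,l,st,ce=cv2.connectedComponentsWithStats(g);i=1+np.argmax(st[1:,4])
    cn,_=cv2.findContours((l==i).astype('uint8'),cv2.RETR_EXTERNAL,cv2.CHAIN_APPROX_NONE)
    return cv2.minEnclosingCircle(max(cn,key=len))
E
python3 - <<'E'
from h import *
np.set_printoptions(precision=4,suppress=True)
s=status.read_state()
im=cv2.imread('pics/w1.png')[:,:,::-1].copy()
c=btn(im,(248,174));print(c,at('wrist',c[0],.036,s),at('wrist',(248,177),.053,s))
print(shift(s,at('wrist',(248,177),.053,s)))
cv2.imwrite('pics/w1c.png',cv2.resize(im[130:220,200:300,::-1],None,fx=5,fy=5))
print(at('wrist',btn(im,(168,20),35)[0],.036,s),at('wrist',(162,15),.053,s))
E
```

```text
((248.4014892578125, 172.3915252685547), 24.05226707458496) [ 0.4625 -0.0174  0.036 ] [ 0.4609 -0.0168  0.053 ]
[-0.0003 -0.0025  0.1525]
[0.6283 0.0447 0.036 ] [0.6295 0.0442 0.053 ]
```

View pics/w1c.png

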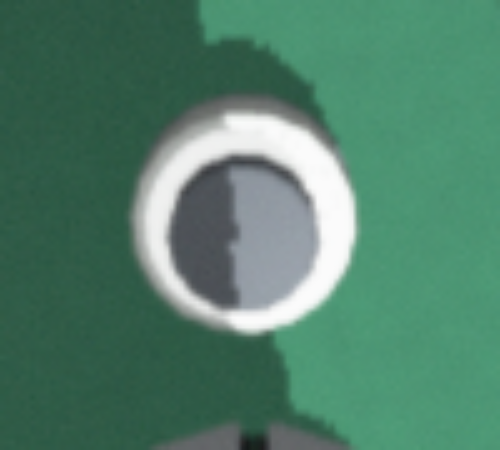

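The crop confirms C is a white light with a grey button, and it is within 3 mm of the tool axis. I'll descend onto it.

Emit:
{"method": "carry_out", "body": {"targets": [[0, -0.002, 0.03, 0], [0, 0, 0.045, 0], [0, 0, 0.04, 0], [0, 0, 0.02, 0], [0, 0, 0.008, 0], [0, 0, 0, 0], [0, 0, 0, 0]]}}

```text
t: 3.68
tcp_pos: [0.4617, -0.0174, 0.0633]
eef_rot: [0.998, -0.066, 0.001, 0.0]
force: [-0.3, -0.0, 0.6]
grip_width: 0.0005
finger_force: 0.0
```

Emit:
{"method": "carry_out", "body": {"targets": [[0, 0, 0.003, 0], [0, 0, 0.003, 0], [0, 0, 0.002, 0], [0, 0, 0.001, 0], [0, 0, 0, 0], [0, 0, 0, 0]]}}

```text
t: 4.42
tcp_pos: [0.4612, -0.0173, 0.0535]
eef_rot: [0.998, -0.066, -0.0, -0.0]
force: [-0.7, 1.2, 0.4]
grip_width: 0.0004
finger_force: 0.0
```

Emit:
{"method": "carry_out", "body": {"targets": [[0, 0, 0.001, 0], [0, 0, 0.001, 0], [0, 0, 0, 0], [0, 0, 0, 0]]}}

```text
t: 4.92
tcp_pos: [0.4612, -0.0173, 0.0515]
eef_rot: [0.998, -0.066, 0.0, -0.0]
force: [-1.6, -0.7, 4.4]
grip_width: 0.0008
finger_force: 2.5
```

Emit:
{"method": "carry_out", "body": {"targets": [[0, 0, 0.0007, 0], [0, 0, 0, 0], [0, 0, 0, 0]]}}

```text
t: 5.3
tcp_pos: [0.4612, -0.0173, 0.0508]
eef_rot: [0.998, -0.066, 0.0, -0.0]
force: [-1.2, 0.4, 5.2]
grip_width: 0.0001
finger_force: 2.4
```

Emit:
{"method": "carry_out", "body": {"targets": [[0, 0, 0.0007, 0], [0, 0, 0, 0], [0, 0, 0, 0]]}}

```text
t: 5.68
tcp_pos: [0.4612, -0.0173, 0.0501]
eef_rot: [0.998, -0.066, 0.0, -0.0]
force: [0.5, 0.5, 3.6]
grip_width: 0.0006
finger_force: 2.0
```

The force is falling, so this button is good. I'll follow it down to the click.

Emit:
{"method": "carry_out", "body": {"targets": [[0, 0, 0.001, 0], [0, 0, 0.001, 0], [0, 0, 0.001, 0], [0, 0, 0.0005, 0], [0, 0, 0, 0], [0, 0, 0, 0]]}}

```text
t: 6.42
tcp_pos: [0.4611, -0.0173, 0.0466]
eef_rot: [0.998, -0.066, -0.0, -0.0]
force: [0.7, -0.1, 0.5]
grip_width: 0.0007
finger_force: 0.0
```

Emit:
{"method": "carry_out", "body": {"targets": [[0, 0, 0.001, 0], [0, 0, 0.0007, 0], [0, 0, 0, 0], [0, 0, 0, 0]]}}

```text
t: 6.92
tcp_pos: [0.4611, -0.0173, 0.0448]
eef_rot: [0.998, -0.066, -0.0, -0.0]
force: [-0.5, -0.1, 0.0]
grip_width: 0.0002
finger_force: 0.0
```

Emit:
{"method": "carry_out", "body": {"targets": [[0, 0, -0.03, 0], [0, 0, -0.045, 0], [0.025, -0.015, -0.035, 0], [0.04, -0.023, -0.01, 0], [0.04, -0.023, 0, 0], [0.035, -0.022, 0, 0], [0, 0, 0, 0], [0, 0, 0, 0]]}}

```text
t: 7.92
tcp_pos: [0.6103, 0.0463, 0.1645]
eef_rot: [0.998, -0.066, -0.0, 0.0]
force: [-0.1, 0.9, 0.1]
grip_width: -0.0001
finger_force: 0.0
```

```bash
python3 - <<'E'
from h import *
np.set_printoptions(precision=4,suppress=True)
s=status.read_state();print(s['t'],s['tcp_pos'],s['eef_rot'],s['force'])
im=vision.camera('wrist')
T=vision.camera_model('wrist')
from scipy.spatial.transform import Rotation as R
p=np.linalg.inv(T['T_tool_cam'])@np.r_[shift(s,[.63,.044,.036]),1];f,cx,cy=K(T);q=(f*p[0]/p[2]+cx,f*p[1]/p[2]+cy);print(q)
c=btn(im,q,55);print(c,at('wrist',c[0],.036,s),shift(s,at('wrist',c[0],.036,s)))
x,y=map(int,q);cv2.imwrite('pics/w2.png',np.hstack([im,im])[:,:512,::-1])
for n in ['light_1_center','button_1_top']:
    for d in look_for('wrist',n):
        r=d['rect'];print(n,np.round(r),d['score'],at('wrist',((r[0]+r[2])/2,(r[1]+r[3])/2),.053 if n[0]=='b' else .036,s))
E
```

```text
7.925 [0.6103 0.0463 0.1645] [ 0.9978 -0.066  -0.0004  0.0001] [-0.056   0.8628  0.0637]
(np.float64(249.9610976513771), np.float64(162.29234744664458))
((248.22796630859375, 157.41954040527344), 27.042814254760742) [0.6351 0.0451 0.036 ] [ 0.0248 -0.002   0.1285]
light_1_center [225. 129. 274. 186.] 0.98 [0.6347 0.0438 0.036 ]
button_1_top [234. 141. 267. 177.] 0.79 [0.6361 0.0427 0.053 ]
```

View pics/w2.png

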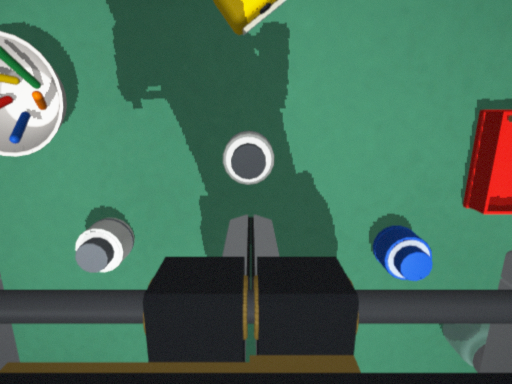

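Light A, white with a grey button, is at (248,158), about 24 mm ahead of the tip and on its axis.

Emit:
{"method": "carry_out", "body": {"targets": [[0.014, -0.001, 0.01, 0], [0.01, 0, 0.035, 0], [0, 0, 0.035, 0], [0, 0, 0.018, 0], [0, 0, 0.009, 0], [0, 0, 0.003, 0], [0, 0, 0.001, 0], [0, 0, 0, 0], [0, 0, 0, 0]]}}

```text
t: 9.2
tcp_pos: [0.6351, 0.0443, 0.0543]
eef_rot: [0.998, -0.066, 0.0, -0.0]
force: [0.3, 0.5, -0.0]
grip_width: 0.0006
finger_force: 0.0
```

Emit:
{"method": "carry_out", "body": {"targets": [[0, 0, 0.001, 0], [0, 0, 0.0007, 0], [0, 0, 0, 0], [0, 0, 0, 0]]}}

```text
t: 9.7
tcp_pos: [0.635, 0.0444, 0.0527]
eef_rot: [0.998, -0.066, 0.0, -0.0]
force: [-2.0, -0.3, 7.7]
grip_width: 0.0006
finger_force: 3.8
```

Emit:
{"method": "carry_out", "body": {"targets": [[0, 0, 0.0003, 0], [0, 0, 0, 0]]}}

```text
t: 9.95
tcp_pos: [0.6351, 0.0443, 0.0524]
eef_rot: [0.998, -0.066, 0.0, 0.0]
force: [-3.2, -1.0, 8.8]
grip_width: 0.0003
finger_force: 4.3
```

Button A reads 8.8 N with about 1.5 mm of travel, so it is the stiff one. I'll back off and go to B.

Emit:
{"method": "carry_out", "body": {"targets": [[0, 0, -0.03, 0], [0, 0, -0.045, 0], [-0.025, -0.03, -0.035, 0], [-0.035, -0.045, -0.003, 0], [-0.035, -0.045, 0, 0], [-0.025, -0.038, 0, 0], [0, 0, 0, 0], [0, 0, 0, 0]]}}

```text
t: 10.95
tcp_pos: [0.537, 0.2161, 0.1648]
eef_rot: [0.998, -0.066, 0.0, 0.0]
force: [-0.6, -0.1, -0.5]
grip_width: 0.0006
finger_force: 0.0
```

```bash
cat > m.py <<'E'
from h import *
import sys
np.set_printoptions(precision=4,suppress=True)
X=eval(sys.argv[1]);s=status.read_state();print(s['t'],s['tcp_pos'])
im=vision.camera('wrist');T=vision.camera_model('wrist')
p=np.linalg.inv(T['T_tool_cam'])@np.r_[shift(s,[*X,.036]),1];f,cx,cy=K(T);q=(f*p[0]/p[2]+cx,f*p[1]/p[2]+cy);print(q)
c=btn(im,q,55);print(c,at('wrist',c[0],.036,s),shift(s,at('wrist',c[0],.036,s)))
for n in ['light_1_center','button_1_top']:
    for d in look_for('wrist',n):
        r=d['rect'];print(n,np.round(r),round(d['score'],2),at('wrist',((r[0]+r[2])/2,(r[1]+r[3])/2),.053 if n[0]=='b' else .036,s))
cv2.imwrite('pics/'+sys.argv[2]+'.png',im[:,:,::-1])
E
python3 m.py "(.558,.214)" w3
```

```text
10.95 [0.537  0.2161 0.1648]
(np.float64(249.5462920617333), np.float64(161.11998218817908))
((245.92105102539062, 161.3947296142578), 27.085803985595703) [0.5582 0.2176 0.036 ] [ 0.0208 -0.0044  0.1288]
button_1_top [407.  34. 451.  74.] 0.65 [0.6332 0.0468 0.053 ]
```

View pics/w3.png

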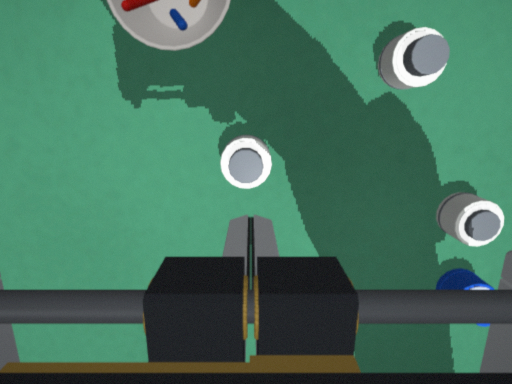

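Light B is at (246,162). A, at (415,58), still has its button up, while C, at (471,221), shows a low, clicked button. B needs a shift of x +0.021, y -0.004.

Emit:
{"method": "carry_out", "body": {"targets": [[0.012, -0.002, 0.01, 0], [0.009, -0.002, 0.035, 0], [0, 0, 0.035, 0], [0, 0, 0.018, 0], [0, 0, 0.009, 0], [0, 0, 0.003, 0], [0, 0, 0.001, 0], [0, 0, 0, 0], [0, 0, 0, 0]]}}

```text
t: 12.22
tcp_pos: [0.5582, 0.218, 0.0543]
eef_rot: [0.998, -0.066, 0.0, -0.0]
force: [-1.1, 0.6, -0.1]
grip_width: 0.0004
finger_force: 0.0
```

Emit:
{"method": "carry_out", "body": {"targets": [[0, 0, 0.001, 0], [0, 0, 0.0007, 0], [0, 0, 0.0005, 0], [0, 0, 0, 0]]}}

```text
t: 12.72
tcp_pos: [0.5581, 0.2181, 0.0518]
eef_rot: [0.998, -0.066, 0.0, -0.0]
force: [-1.0, -0.4, 5.7]
grip_width: 0.0005
finger_force: 2.5
```

Emit:
{"method": "carry_out", "body": {"targets": [[0, 0, 0.0005, 0], [0, 0, 0, 0]]}}

```text
t: 12.98
tcp_pos: [0.5581, 0.2181, 0.0512]
eef_rot: [0.998, -0.066, 0.0, -0.0]
force: [-0.1, 0.0, 5.4]
grip_width: 0.0006
finger_force: 2.5
```

Emit:
{"method": "carry_out", "body": {"targets": [[0, 0, 0.0007, 0], [0, 0, 0, 0]]}}

```text
t: 13.22
tcp_pos: [0.5581, 0.218, 0.0505]
eef_rot: [0.998, -0.066, 0.0, -0.0]
force: [0.9, 0.5, 4.6]
grip_width: 0.0003
finger_force: 2.2
```

The force has peaked and is dropping, so B is good. I'll follow it through to the same depth as C.

Emit:
{"method": "carry_out", "body": {"targets": [[0, 0, 0.001, 0], [0, 0, 0.001, 0], [0, 0, 0.001, 0], [0, 0, 0.001, 0], [0, 0, 0.001, 0], [0, 0, 0.0007, 0], [0, 0, 0, 0], [0, 0, 0, 0]]}}

```text
t: 14.22
tcp_pos: [0.558, 0.218, 0.0448]
eef_rot: [0.998, -0.066, -0.0, -0.0]
force: [0.1, 0.7, -0.4]
grip_width: 0.0001
finger_force: 0.0
```

Both good lights are clicked. Next I'll open the gripper over A for the grasp.

Emit:
{"method": "carry_out", "body": {"targets": [[0, 0, -0.03, 0], [0, 0, -0.04, 0], [0.015, 0.022, -0.015, 0], [0.025, 0.04, 0, 0], [0.025, 0.04, 0, 0], [0.025, 0.04, 0, 0], [0.009, 0.02, 0, 0], [0, 0, 0, 0], [0, 0, 0, 0]]}}

```text
t: 15.35
tcp_pos: [0.6343, 0.0461, 0.1298]
eef_rot: [0.998, -0.065, -0.0, -0.0]
force: [0.5, -0.1, 0.3]
grip_width: 0.0006
finger_force: 0.0
```

Emit:
{"method": "carry_out", "body": {"targets": [[0, 0, 0, 0], [0, 0, 0, 0], [0, 0, 0, 0], [0, 0, 0, 0], [0, 0, 0, 0]], "claw": 1}}

```text
t: 15.98
tcp_pos: [0.6348, 0.0444, 0.1297]
eef_rot: [0.998, -0.066, -0.0, -0.0]
force: [0.4, -0.1, 0.6]
grip_width: 0.0469
finger_force: 0.0
```

```bash
python3 - <<'E'
from h import *
np.set_printoptions(precision=4,suppress=True)
s=status.read_state();print(s['t'],s['tcp_pos'],s['grip_width'],shift(s,[.635,.045,.007]))
im=vision.camera('top');cv2.imwrite('pics/t2.png',im[:,:,::-1])
w=vision.camera('wrist');
for n in ['light_1_center','button_1_top']:
    for d in look_for('wrist',n):
        r=d['rect'];print(n,np.round(r),round(d['score'],2),at('wrist',((r[0]+r[2])/2,(r[1]+r[3])/2),.053 if n[0]=='b' else .036,s))
cv2.imwrite('pics/w4.png',np.vstack([w[:240],cv2.resize(im[140:250,150:452],(512,186))])[:,:,::-1])
E
```

```text
15.975 [0.6348 0.0444 0.1297] 0.04692923169094044 [ 0.0002 -0.0006  0.1227]
light_1_center [221. 159. 278. 220.] 0.89 [0.6358 0.045  0.036 ]
button_1_top [233. 175. 270. 213.] 0.97 [0.6357 0.0431 0.053 ]
button_1_top [317. 338. 333. 363.] 0.29 [ 0.469  -0.0073  0.053 ]
```

View pics/w4.png

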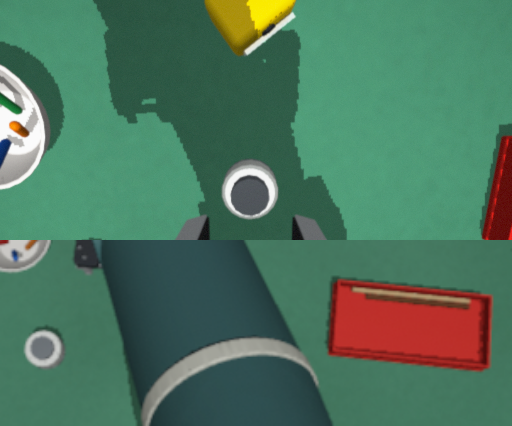

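A is centred between the fingers at (250,190). I'll wait for the gripper to finish opening, then descend.

Emit:
{"method": "carry_out", "body": {"targets": [[0, 0, 0.02, 0], [0, 0, 0.02, 0], [0, 0, 0.01, 0], [0, 0, 0, 0], [0, 0, 0, 0], [0, 0, 0.02, 0], [0, 0, 0.025, 0], [0, 0, 0.018, 0], [0, 0, 0.009, 0], [0, 0, 0, 0]]}}

```text
t: 17.42
tcp_pos: [0.6346, 0.0444, 0.0073]
eef_rot: [0.998, -0.066, -0.0, -0.0]
force: [-0.1, 1.3, -0.2]
grip_width: 0.0937
finger_force: 0.0
```

Emit:
{"method": "carry_out", "body": {"targets": [[0, 0, 0, 0], [0, 0, 0, 0], [0, 0, 0, 0], [0, 0, 0, 0], [0, 0, 0, 0], [0, 0, 0, 0], [0, 0, 0, 0]], "claw": 0, "newtons": 20}}

```text
t: 18.3
tcp_pos: [0.6349, 0.0444, 0.0078]
eef_rot: [0.998, -0.066, 0.0, -0.0]
force: [-0.8, 0.6, 3.2]
grip_width: 0.0512
finger_force: 19.8
```

Emit:
{"method": "carry_out", "body": {"targets": [[0, 0, -0.01, 0], [0, 0, -0.025, 0], [0, 0, -0.035, 0], [0, 0.02, -0.025, 0], [-0.003, 0.04, -0.007, 0], [-0.003, 0.045, 0, 0], [-0.003, 0.045, 0, 0], [-0.003, 0.045, 0, 0], [-0.003, 0.045, 0, 0], [-0.003, 0.045, 0, 0]]}}

```text
t: 19.55
tcp_pos: [0.5789, -0.2372, 0.1103]
eef_rot: [0.998, -0.066, 0.0, 0.0]
force: [0.7, 0.1, -2.2]
grip_width: 0.0514
finger_force: 19.9
```

Emit:
{"method": "carry_out", "body": {"targets": [[0, 0.04, 0, 0], [0, 0.025, 0, 0], [0, 0.005, 0, 0], [0, 0, 0, 0], [0, 0, 0, 0], [0, 0, 0, 0]]}}

```text
t: 20.3
tcp_pos: [0.5705, -0.3042, 0.1099]
eef_rot: [0.998, -0.065, 0.0, -0.0]
force: [0.6, -0.0, -2.5]
grip_width: 0.0512
finger_force: 19.9
```

```bash
python3 - <<'E'
from h import *
np.set_printoptions(precision=4,suppress=True)
s=status.read_state();print(s['t'],s['tcp_pos'],s['eef_rot'],s['grip_width'],s['finger_force'])
w=vision.camera('wrist');cv2.imwrite('pics/w5.png',w[:,:,::-1])
E
```

```text
20.3 [ 0.5705 -0.3042  0.1099] [ 0.9979 -0.0654  0.     -0.0001] 0.051244121646731845 19.852500269334996
```

View pics/w5.png

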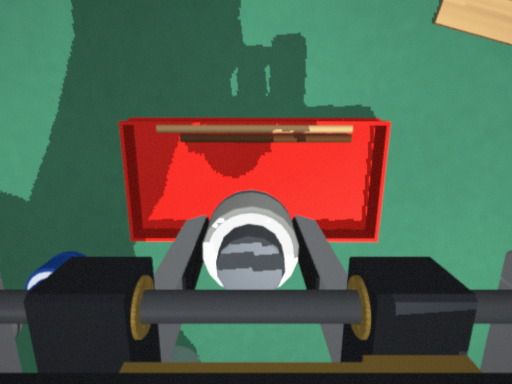

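The held light is at (250,240). The box rim spans (120,119) to (391,241) and is square to the tool, with the pencils along its far wall at rows 124–141.

```bash
python3 - <<'E'
from h import *
np.set_printoptions(precision=4,suppress=True)
s=status.read_state()
for p,z in [((120,121),.032),((391,121),.032),((131,241),.032),((379,241),.032),((255,134),.011),((255,142),.003)]:
    print(p,z,shift(s,at('wrist',p,z,s)))
E
```

```text
(120, 121) 0.032 [ 0.0621 -0.1051  0.0778]
(391, 121) 0.032 [0.0623 0.1134 0.0778]
(131, 241) 0.032 [-0.0423 -0.1061  0.0778]
(379, 241) 0.032 [-0.0422  0.1145  0.0778]
(255, 134) 0.011 [0.0502 0.0041 0.0988]
(255, 142) 0.003 [0.0423 0.0043 0.1068]
```

Emit:
{"method": "carry_out", "body": {"targets": [[0, 0.004, 0.01, 0], [0, 0, 0.025, 0], [0, 0, 0.025, 0], [0, 0, 0.018, 0], [0, 0, 0.01, 0], [0, 0, 0.005, 0], [0, 0, 0.003, 0], [0, 0, 0, 0], [0, 0, 0, 0]]}}

```text
t: 21.48
tcp_pos: [0.5698, -0.3093, 0.0142]
eef_rot: [0.998, -0.066, 0.0, 0.0]
force: [0.1, 0.9, -1.8]
grip_width: 0.051
finger_force: 19.9
```

Emit:
{"method": "carry_out", "body": {"targets": [[0, 0, 0.001, 0], [0, 0, 0.001, 0], [0, 0, 0, 0], [0, 0, 0, 0]]}}

```text
t: 21.98
tcp_pos: [0.5696, -0.3092, 0.0117]
eef_rot: [0.998, -0.066, -0.0, -0.0]
force: [-1.2, -1.2, -2.3]
grip_width: 0.051
finger_force: 19.9
```

Emit:
{"method": "carry_out", "body": {"targets": [[0, 0, 0.001, 0], [0, 0, 0, 0], [0, 0, 0, 0]]}}

```text
t: 22.35
tcp_pos: [0.5697, -0.3092, 0.0108]
eef_rot: [0.998, -0.066, 0.0, 0.0]
force: [-0.4, 0.5, 1.1]
grip_width: 0.051
finger_force: 19.8
```

It is on the floor: the force went from −2.3 to +1.1 N. I'll release, retreat and check.

Emit:
{"method": "carry_out", "body": {"targets": [[0, 0, 0, 0], [0, 0, 0, 0], [0, 0, 0, 0], [0, 0, 0, 0], [0, 0, 0, 0], [0, 0, 0, 0]], "claw": 1}}

```text
t: 23.1
tcp_pos: [0.5696, -0.3092, 0.0107]
eef_rot: [0.998, -0.066, -0.0, -0.0]
force: [-0.8, -0.1, 0.7]
grip_width: 0.094
finger_force: 0.0
```

Emit:
{"method": "carry_out", "body": {"targets": [[0, 0, -0.01, 0], [0, 0, -0.03, 0], [0, 0, -0.04, 0], [0, 0, -0.04, 0], [0, 0, -0.03, 0], [-0.05, 0.02, 0, 0], [-0.05, 0.02, 0, 0], [-0.05, 0.02, 0, 0], [0, 0, 0, 0], [0, 0, 0, 0]]}}

```text
t: 24.35
tcp_pos: [0.4137, -0.3488, 0.1615]
eef_rot: [0.998, -0.066, 0.0, 0.0]
force: [0.2, 1.0, -1.1]
grip_width: 0.0942
finger_force: 0.0
```

```bash
python3 - <<'E'
from h import *
np.set_printoptions(precision=4,suppress=True)
s=status.read_state();print(s['t'],s['tcp_pos'],s['force'])
w=vision.camera('wrist');im=vision.camera('scene')
a=cv2.resize(im[100:280,140:360],(733,600))
cv2.imwrite('pics/end.png',np.vstack([cv2.resize(im[90:290,130:360],(460,400)),cv2.resize(w[:220],(460,198))])[:,:,::-1])
E
```

```text
24.35 [ 0.4137 -0.3488  0.1615] [ 0.2167  0.9713 -1.0859]
```

View pics/end.png

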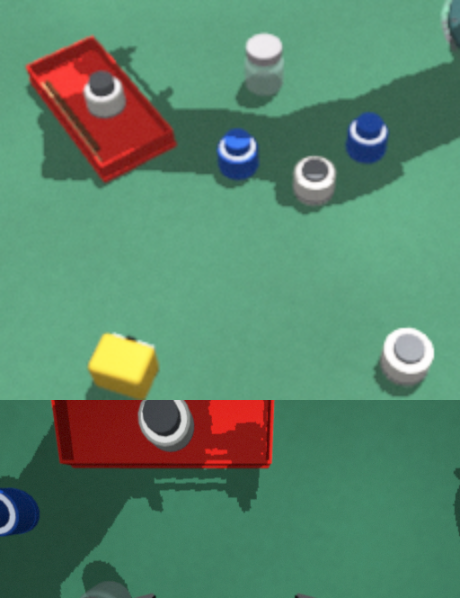

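The stiff light stands upright in the box with its button up, at (104,93) in the crop. The lights at (314,178) and (407,355) have their buttons down, and the bystanders haven't moved.

```bash
python3 -c "
from cell import env;print(env.hand_in())"
```

```text
the job is handed in; nothing more can be done
None
```

The two good lights are clicked down where they stood, the stiff one is upright in the pencil box beside the pencils with its button up, and the job is handed in; no verdict was returned.

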